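# Hold open the lid of the box with the teal pot

### The arm

A 6-joint arm with a two-finger parallel gripper is mounted at the origin on a cart in front of the work surface, level with it; the furniture and walls round the work are solid. World frame = base frame: x ahead of the robot, y to its left, z up, the work surface at z = 0. Lengths are in mm, angles in degrees, forces in N, time in s.
With the tool pointing down it reaches from about 325 to 750 mm from the base axis. Payload 7.6 kg.
Tool frame: the origin (TCP) lies midway between the tips of the shut fingers; the grasp point (between the pads) lies 19 mm behind it; z points along the fingers, y is the line along which they close (so a half turn about z gives the same grasp; the last joint's range is limited). The gripper opens to 85 mm and grips with 20 to 120 N. Pads are 22 mm wide; open, the fingers measure 114 mm over their backs; the gripper's body (76 mm by 85 mm) begins 54 mm behind the grasp point. The pads swing forward as they close: fully open they stand 13 mm farther back than shut.
Start: joints at [-71.866, 2.991, 80.254, -0, 96.75, -4.028], TCP at [198.071, -486.227, 196.923] pointing down, gripper open.
Joint ranges: [-166.34, 166.34], [-52.06, 124.39], [6.96, 135.62], [-60.46, 240.46], [14.63, 156.25], [-167.68, 167.68]. Speed limits (degrees/s): [147.25, 147.25, 172.46, 180, 180, 180].

### API

Orientations are given as [roll, pitch, yaw] about the fixed x, y, z axes, in that order (R = Rz(yaw) Ry(pitch) Rx(roll)).
In Python, from cell import r gives the robot as it stands.
- The arm moves only by the tool carry_out, never from a script. Its argument "targets" is a list of rows, each an object with "xyz": the shift along the world's x, y, z in units of 40 mm (1.0 is 40 mm), a list of three; "delta_rot": the turn, a rotation vector about the world's x, y, z in degrees, a list of three. In form: [{"xyz": [x, y, z], "delta_rot": [wx, wy, wz]}, ...]. A call has 1 to 20 rows; each row shifts and turns the commanded pose from where the row before left it; what a row does not reach is not made up. A row lasts 1/12 s, in which the tool goes at most 41.7 mm and 7.16 degrees, less where a joint would pass 70% of its speed; a pose out of reach is approached as far as the arm can. A call is refused whole if a number of a shift passes 1 or a number of a turn 7.16, either way. A call with a gripper value outside its range is refused whole. "hand" is the opening, from -1 (shut) to 1 (fully open), so that 0 is half open, set as the call begins (left out, the last holds). The fingers move at their own pace and stop on an object; the grip force is fixed at half the most. Time passes only in rows, so rows that do not move let the fingers close. It gives the time, the measured TCP pose, the force, the opening and the grip force at its end, in the units of the state.
- r.get_state(): the state, without advancing time (a new reading comes with each control period).
- r.camera(name): name is "scene" or "top" or "wrist"; returns a dict with "img" (400x640x3 uint8, red, green, blue), "z_map" (400x640 float32, mm along the optical axis (not along the pixel's ray), 0 where there is no reading), "intrinsics" (3x3 intrinsics, pixels), "k1" (the pictures are not rectified: a ray, as slopes to the right and down, at radius r is drawn at 1 + k1 r^2 times it, then the intrinsics apply), "R" (3x3) and "t" (3): a world point X has camera coordinates R X + t. Camera axes: x right, y down, z forward; pixel columns grow to the right and rows downward; lengths in mm; the calibration is good to about 2 mm. A picture is of the moment at which its call begins.
- r.job_done(): hands the job in; it is judged then, once.
The state is a dict: "time_s": time; "joint_positions": joint angles; "qd": joint speeds; "joint_efforts": joint torques, N m; "ee_pos": TCP position; "orientation": TCP orientation; "wrist_force": force on the tool from outside, world axes, zero at the start; "torque": the same for the moment, N m; "gripper_width": finger opening in mm; "finger_force": force on a finger pad.
Only numpy, scipy, OpenCV 4.12 (cv2) and the standard library are available. Lean on these libraries where they do the work, as an engineer would, in place of code of your own. Each camera call takes 0.05 s, during which the arm holds its last target. There are 200 camera calls.

### The job

A teal paint pot stands in one of the two clear-lidded boxes on the desk, an ochre one in the other. Lift the lid of the box with the teal pot (each lid has an orange lift bar in front) to about 45 degrees and keep holding it there with the gripper's fingers so that I can take the pot out: finish while still holding it, for it falls shut when let go. Leave the other lid shut, and do not shift or knock over the pots or the things round the boxes.

Things in the scene. Friction and masses are not known exactly. Their poses are not given: they have to be found in the camera images.
- box_a: one of two alike grey open-topped boxes fixed on the desk, 120 (x) x 90 (y) x 64 mm high, walls 4 mm, inner floor 6 mm above the desk; origin at the centre of its underside, z up, its front (with the orange bar) faces its -x, its lid hinges along its far upper edge (+x side). Lid on top: grey frame with a clear pane, top face 69.5 mm above the desk when shut
- lid_a (a joint): opening angle of the lid of box_a in rad: 0 shut, growing as its front goes up and back, stop at 1.75; no catch or stay, about 0.15 to 0.31 kg, it falls shut by its own weight from anything below about 1.5
- bar_a (a point): centre of the orange lift bar of the lid of box_a: a round bar 12 mm thick and 28 mm long, lying parallel to the hinge, fixed to the lid by a 12 mm wide, 5 mm thick arm, its centre 30 mm in front of the lid's front edge, 66 mm above the desk when shut, 150 mm from the hinge line; the point turns with the lid
- hinge_a (a point): middle of the hinge line of the lid of box_a, 66 mm above the desk; the hinge line runs along the box's y
- box_b: one of two alike grey open-topped boxes fixed on the desk, 120 (x) x 90 (y) x 64 mm high, walls 4 mm, inner floor 6 mm above the desk; origin at the centre of its underside, z up, its front (with the orange bar) faces its -x, its lid hinges along its far upper edge (+x side). Lid on top: grey frame with a clear pane, top face 69.5 mm above the desk when shut
- lid_b (a joint): opening angle of the lid of box_b in rad: 0 shut, growing as its front goes up and back, stop at 1.75; no catch or stay, about 0.15 to 0.31 kg, it falls shut by its own weight from anything below about 1.5
- bar_b (a point): centre of the orange lift bar of the lid of box_b: a round bar 12 mm thick and 28 mm long, lying parallel to the hinge, fixed to the lid by a 12 mm wide, 5 mm thick arm, its centre 30 mm in front of the lid's front edge, 66 mm above the desk when shut, 150 mm from the hinge line; the point turns with the lid
- hinge_b (a point): middle of the hinge line of the lid of box_b, 66 mm above the desk; the hinge line runs along the box's y
- pot_teal: teal green paint pot with a green domed lid, 40x36x38 mm, standing inside one of the boxes (seen through the clear lid); origin at the centre of its underside
- pot_ochre: ochre paint pot with a pale cream domed lid, 42x38x46 mm, standing inside the other box; origin at the centre of its underside
- glue: bystander: white glue bottle with a long nozzle, 33x33x107 mm, standing left of the front of the boxes; origin at the centre of its underside
- figure_moss: bystander: little game figure in green, 39x22x12 mm, lying on the desk in front of the boxes; origin under its middle
- bottle_brown: bystander: brown paint bottle with white cap, 37x37x113 mm, standing behind the boxes on the right; origin at the centre of its underside
- putty_rock: bystander: grey putty rock on a stub, 43x53x49 mm, standing behind the boxes; origin at the centre of its underside

How it is judged (in metres and radians):
At the end, for the whole second after the job is handed in: The lid over the teal pot stands at 45 degrees within 5 degrees, at rest (under 0.05 rad/s), the gripper's fingers bearing on it (over 0.2 N); the other lid is shut (under 0.05 rad); both pots and all four bystanders are within 30 mm of where they stood and not tipped (0.5 rad) (((horizontal distance between pot_teal and box_a below 0.06 m and value of joint lid_a between 0.698 and 0.873 rad and velocity of joint lid_a between -0.05 and 0.05 rad/s and contact force between the fingers and box_a above 0.2 N and value of joint lid_b below 0.05 rad) or (horizontal distance between pot_teal and box_b below 0.06 m and value of joint lid_b between 0.698 and 0.873 rad and velocity of joint lid_b between -0.05 and 0.05 rad/s and contact force between the fingers and box_b above 0.2 N and value of joint lid_a below 0.05 rad)) and distance of each of pot_teal, pot_ochre, glue, figure_moss, bottle_brown, putty_rock from where it was at the start of the episode below 0.03 m and angle between each of pot_teal, pot_ochre, glue, bottle_brown, putty_rock's own z axis and vertical below 0.5 rad); the arm keeps its last pose, push and grip.
It fails at once if the lid of the box with the ochre pot is opened (more than 0.15 rad) ((horizontal distance between pot_teal and box_a below 0.06 m and value of joint lid_b above 0.15 rad) or (horizontal distance between pot_teal and box_b below 0.06 m and value of joint lid_a above 0.15 rad)).
It fails at once if a pot is shifted by more than 30 mm (distance of any of pot_teal, pot_ochre from where it was at the start of the episode above 0.03 m).
It fails at once if the glue bottle, game figure, brown bottle or putty rock is shifted by more than 30 mm (distance of any of glue, figure_moss, bottle_brown, putty_rock from where it was at the start of the episode above 0.03 m).
It fails at once if a pot, bottle or the putty rock is tipped over (more than 0.5 rad) (angle between any of pot_teal, pot_ochre, glue, bottle_brown, putty_rock's own z axis and vertical above 0.5 rad).
It also fails if it takes over 30 s, if anything falls off the work surface, if the arm or the gripper's body presses on something with over 40 N, if the wrist force passes 120 N, or if a joint passes its speed limit or range.

## Working session

There is one attempt and no reset: what is moved stays moved. The work goes in short steps, Python scripts to look and compute and a tool call to move; the robot and the scene stay as the last step left them, time stands still between calls to the robot, and variables do not carry over. Pictures are saved under pics/ and viewed, at most 10 in all, crops included, and the job is handed in when it is done.

Besides the shell and the picture viewer there is one more tool, called after "Request:" by a JSON object that holds its "name" and its "arguments", one argument or row to a line. carry_out: Moves the arm, as the interface text tells. Its arguments: {"type":"object","properties":{"targets":{"type":"array"},"hand":{"type":"number"}},"required":["targets"]}

```bash
mkdir -p pics
cat > h.py <<'E'
import numpy as np, cv2
from cell import r
def world(c,u,v,z=None):
    """pixels to world: by depth, or by casting onto plane z"""
    K=np.array(c["intrinsics"]);R=np.array(c["R"]);t=np.array(c["t"])
    d=np.array([(u-K[0,2])/K[0,0],(v-K[1,2])/K[1,1]]);s=d.copy()
    for _ in range(10): s=d/(1+c["k1"]*(s@s))
    ray=R.T@np.array([s[0],s[1],1]);o=-R.T@t
    k=c["z_map"][int(round(v)),int(round(u))] if z is None else (z-o[2])/ray[2]
    return o+k*ray
E
python3 - <<'E'
from h import *
for n in ("scene","top"):
    c=r.camera(n); cv2.imwrite(f"pics/{n}.png",c["img"][:,:,::-1])
    np.savez(f"{n}.npz",**c)
    hsv=cv2.cvtColor(c["img"],cv2.COLOR_RGB2HSV)
    m=cv2.inRange(hsv,(5,170,120),(18,255,255))
    k,_,st,ce=cv2.connectedComponentsWithStats(m)
    for i in range(1,k):
        if st[i,4]>25: print(n,st[i],ce[i].round(1),world(c,*ce[i],66).round(1))
print(r.get_state())
E
```

```text
scene [212  29  13   9  48] [219.8  32.8] [1193.5 -156.3   66. ]
scene [359 151  13  11  59] [365.  155.2] [562.5 -69.7  66. ]
scene [327 217  15  13  77] [334.1 222.7] [507.7 126.1  66. ]
{'time_s': 0.1, 'joint_positions': array([-7.18682623e+01,  3.02565059e+00,  8.03085766e+01,  7.17286049e-04,
        9.67504686e+01, -4.02607348e+00]), 'qd': array([ 0.03640004, -0.05172953, -0.16273068,  0.06622074,  0.07279004,
        0.04895532]), 'joint_efforts': array([ 1.20096574e-03, -3.82581139e+01, -3.60986567e+01, -5.10240955e-05,
        4.79705093e-03, -2.52479100e-05]), 'ee_pos': array([ 197.94563884, -485.89662238,  196.12593984]), 'orientation': array([-1.79915563e+02, -6.65720690e-03,  2.21578901e+01]), 'wrist_force': array([-0.63149212, -0.40523546, -0.0892539 ]), 'torque': array([ 0.03186279, -0.02776886,  0.03034793]), 'finger_force': 0.0, 'gripper_width': 85.48130530173574}
```

View pics/scene.png

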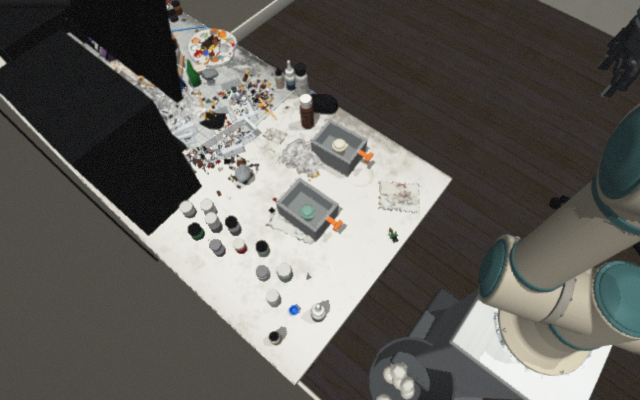

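View pics/top.png

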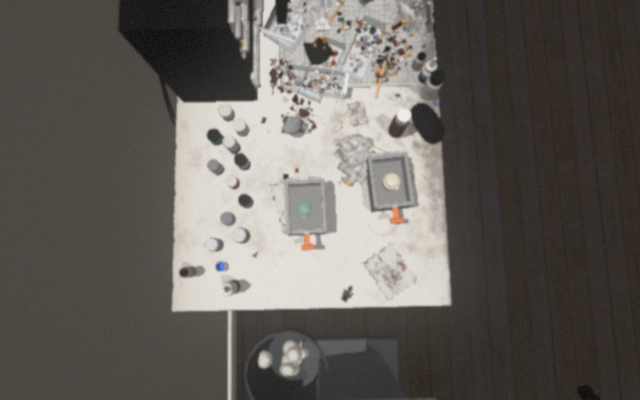

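The teal pot sits in the left box (top view: pot at (305,208), bar at about (307,243)). The ochre pot is in the right box. The glue bottle is at (233,287) and the figure at (347,294).

Run:
```python
from h import *
for n in ("top","scene"):
    c=dict(np.load(n+".npz")); c["k1"]=float(c["k1"])
    hsv=cv2.cvtColor(c["img"],cv2.COLOR_RGB2HSV)
    m=cv2.inRange(hsv,(3,120,100),(16,255,255))
    box=(285,345,228,255) if n=="top" else (320,350,210,240)
    vs,us=np.nonzero(m[box[2]:box[3],box[0]:box[1]]); us=us+box[0]; vs=vs+box[2]
    P=np.array([world(c,u,v,68) for u,v in zip(us,vs)])
    print(n,len(P),P.min(0).round(1),P.max(0).round(1),"fit rect",cv2.minAreaRect(P[:,:2].astype(np.float32)))
    f=P[P[:,0]<P[:,0].min()+11]; print(" front part mean",f.mean(0).round(1), "y range",f[:,1].min(),f[:,1].max())
    if n=="top":
        Q=[]
        for v in range(165,242):
            for u in range(270,340):
                if c["z_map"][v,u]>0:
                    w=world(c,u,v)
                    if 58<w[2]<78 and m[v,u]==0: Q.append(w)
        Q=np.array(Q,np.float32); print(len(Q),np.median(Q[:,2])); R=cv2.minAreaRect(Q[:,:2]); print(R, cv2.boxPoints(R).round(1))
    for nm,(u,v) in (dict(glue=(233,287),fig=(347,294),pot=(305,208)) if n=="top" else dict(glue=(318,312),fig=(393,236))).items(): print(nm,world(c,u,v).round(1))
c=dict(np.load("top.npz"))
cv2.imwrite("pics/crop.png",cv2.resize(c["img"][165:300,220:360,::-1],None,fx=5,fy=4.4*5/4.4*0.85,interpolation=cv2.INTER_CUBIC))
```

```text
top 88 [495.3 111.8  68. ] [526.1 135.9  68. ] fit rect ((510.8104248046875, 123.51374053955078), (24.022245407104492, 30.4875545501709), 88.65583038330078)
 front part mean [499.2 123.9  68. ] y range 111.76564020901792 135.8567698551213
2254 68.3375Traceback (most recent call last):
  File "<stdin>", line 18, in <module>
cv2.error: OpenCV(4.12.0) /io/opencv/modules/imgproc/src/convhull.cpp:143: error: (-215:Assertion failed) total >= 0 && (depth == CV_32F || depth == CV_32S) in function 'convexHull'
```

Run:
```python
from h import *
for n in ("top","scene"):
    c=dict(np.load(n+".npz")); c["k1"]=float(c["k1"])
    if n=="top":
        hsv=cv2.cvtColor(c["img"],cv2.COLOR_RGB2HSV); m=cv2.inRange(hsv,(3,120,100),(16,255,255))
        Q=[]
        for v in range(165,242):
            for u in range(270,340):
                if c["z_map"][v,u]>0:
                    w=world(c,u,v)
                    if 58<w[2]<78 and m[v,u]==0: Q.append(w)
        Q=np.array(Q).astype(np.float32); R=cv2.minAreaRect(np.ascontiguousarray(Q[:,:2])); print(R, cv2.boxPoints(R).round(1))
    for nm,(u,v) in (dict(glue=(233,287),fig=(347,294),pot=(305,208)) if n=="top" else dict(glue=(318,312),fig=(393,236))).items(): print(n,nm,world(c,u,v).round(1))
c=dict(np.load("top.npz"))
cv2.imwrite("pics/crop.png",cv2.resize(c["img"][165:300,220:360,::-1],None,fx=4,fy=4,interpolation=cv2.INTER_CUBIC))
```

```text
((581.3046875, 126.97090148925781), (141.63023376464844, 89.96192932128906), 1.6665217876434326) [[509.2 169.9]
 [511.8  79.9]
 [653.4  84.1]
 [650.8 174. ]]
top glue [415.1 288.   60.9]
top fig [390.   37.7   7.9]
top pot [583.5 127.6  68.3]
scene glue [407.3 306.4  75.7]
scene fig [388.2  43.9  12. ]
```

View pics/crop.png

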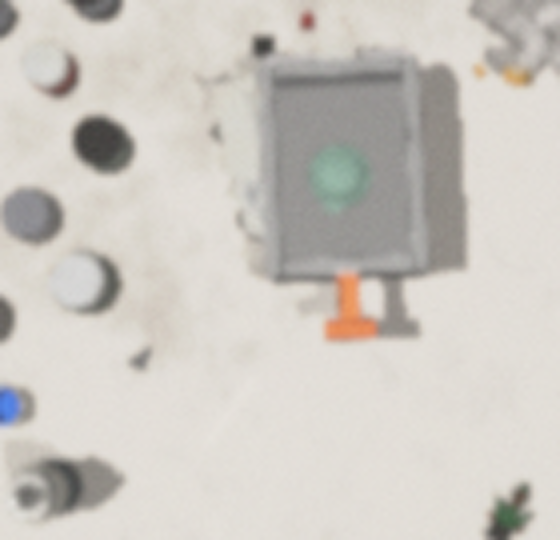

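Request:
{"name": "carry_out", "arguments": {
  "targets": [
    {"xyz": [0.37,0.76,0],"delta_rot": [0,0,-1]},
    {"xyz": [0.37,0.76,0],"delta_rot": [0,0,-1]},
    {"xyz": [0.37,0.76,0],"delta_rot": [0,0,-1]},
    {"xyz": [0.37,0.76,0],"delta_rot": [0,0,-1]},
    {"xyz": [0.37,0.76,0],"delta_rot": [0,0,-1]},
    {"xyz": [0.37,0.76,0],"delta_rot": [0,0,-1]},
    {"xyz": [0.37,0.76,0],"delta_rot": [0,0,-1]},
    {"xyz": [0.37,0.76,0],"delta_rot": [0,0,-1]},
    {"xyz": [0.37,0.76,0],"delta_rot": [0,0,-1]},
    {"xyz": [0.37,0.76,0],"delta_rot": [0,0,-1]},
    {"xyz": [0.37,0.76,0],"delta_rot": [0,0,-1]},
    {"xyz": [0.37,0.76,0],"delta_rot": [0,0,-1]},
    {"xyz": [0.37,0.76,0],"delta_rot": [0,0,-1]},
    {"xyz": [0.37,0.76,0],"delta_rot": [0,0,-1]},
    {"xyz": [0.37,0.76,0],"delta_rot": [0,0,-1]},
    {"xyz": [0.37,0.76,0],"delta_rot": [0,0,-1]},
    {"xyz": [0.37,0.76,0],"delta_rot": [0,0,-1]},
    {"xyz": [0.37,0.76,0],"delta_rot": [0,0,-1]},
    {"xyz": [0.37,0.76,0],"delta_rot": [0,0,-1]},
    {"xyz": [0.37,0.76,0],"delta_rot": [0,0,-1]}
  ],
  "hand": 1
}}

```text
time_s: 1.77
ee_pos: [494.3, 123.5, 196.5]
orientation: [180.0, 0.0, 2.1]
wrist_force: [-0.4, -0.6, 1.3]
gripper_width: 85.6
finger_force: 0.0
```

Request:
{"name": "carry_out", "arguments": {
  "targets": [
    {"xyz": [0,0,0],"delta_rot": [0,0,0]},
    {"xyz": [0,0,0],"delta_rot": [0,0,0]},
    {"xyz": [0,0,0],"delta_rot": [0,0,0]}
  ]
}}

```text
time_s: 2.02
ee_pos: [493.8, 121.4, 196.5]
orientation: [180.0, 0.1, 2.2]
wrist_force: [0.3, -0.8, 0.2]
gripper_width: 85.7
finger_force: 0.0
```

Run:
```python
from h import *
c=r.camera("wrist"); cv2.imwrite("pics/w1.png",c["img"][:,:,::-1])
hsv=cv2.cvtColor(c["img"],cv2.COLOR_RGB2HSV); m=cv2.inRange(hsv,(3,120,80),(16,255,255))
k,_,st,ce=cv2.connectedComponentsWithStats(m)
i=1+np.argmax(st[1:,4]); print(st[i],ce[i])
vs,us=np.nonzero(_==i)
P=np.array([world(c,u,v,69) for u,v in zip(us,vs)])
print(P.min(0),P.max(0)); 
f=P[P[:,0]<P[:,0].min()+10].astype(np.float32); a=P[P[:,0]>P[:,0].min()+15]
print("bar",f.mean(0),cv2.minAreaRect(np.ascontiguousarray(f[:,:2])),"arm",a.mean(0), np.polyfit(a[:,0],a[:,1],1))
s=r.get_state(); print(s["ee_pos"],s["orientation"],s["time_s"])
```

```text
[478 109  28  34 493] [492.88843813 128.70182556]
[546.52402613 -83.56790219  69.        ] [582.09684753 -52.22746128  69.        ]
bar [552.20325  -68.295494  69.      ] ((551.9375610351562, -67.95317840576172), (9.73768424987793, 31.21660614013672), 2.889099597930908) arm [571.58892069 -66.53898617  69.        ] [ 5.66447768e-02 -9.89165130e+01]
[493.76447386 121.00220769 196.76558621] [1.79974863e+02 2.79540748e-02 2.12878377e+00] 2.0667
```

View pics/w1.png

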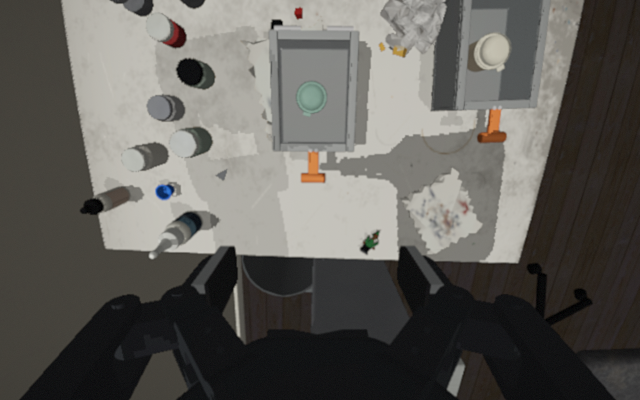

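The wrist view shows the teal box ahead, with its bar at (313,178). My mask picked the other box's bar at (493,130), so I'll measure the right one.

Run:
```python
from h import *
c=r.camera("wrist")
hsv=cv2.cvtColor(c["img"],cv2.COLOR_RGB2HSV); m=cv2.inRange(hsv,(3,120,80),(16,255,255)); m[:,:290]=0; m[:,335:]=0; m[:140]=0; m[195:]=0
vs,us=np.nonzero(m); print(us.min(),us.max(),vs.min(),vs.max())
P=np.array([world(c,u,v,69) for u,v in zip(us,vs)])
f=P[P[:,0]<P[:,0].min()+9].astype(np.float32); a=P[P[:,0]>P[:,0].min()+16]
print(P.min(0),P.max(0),"bar",f.mean(0),cv2.minAreaRect(np.ascontiguousarray(f[:,:2])),"arm",a.mean(0), np.polyfit(a[:,0],a[:,1],1))
for u,v in ((277,146),(350,146),(276,36),(353,36)): print(world(c,u,v,69).round(1))
```

```text
301 323 152 181
[494.58862652 114.67934815  69.        ] [527.90206486 139.73862199  69.        ] bar [499.09302 127.25404  69.     ] ((499.0841369628906, 127.27554321289062), (8.074466705322266, 24.910293579101562), 2.1248466968536377) arm [519.14264061 127.30516732  69.        ] [4.91660518e-03 1.24752748e+02]
[532.9 166.6  69. ]
[535.8  86.9  69. ]
[641.5 167.6  69. ]
[644.3  91.3  69. ]
```

Request:
{"name": "carry_out", "arguments": {
  "targets": [
    {"xyz": [0.155,0.11,0],"delta_rot": [0,0,0]},
    {"xyz": [0,0,-0.5],"delta_rot": [0,0,0]},
    {"xyz": [0,0,-0.5],"delta_rot": [0,0,0]},
    {"xyz": [0,0,-0.5],"delta_rot": [0,0,0]},
    {"xyz": [0,0,-0.5],"delta_rot": [0,0,0]},
    {"xyz": [0,0,-0.5],"delta_rot": [0,0,0]},
    {"xyz": [0,0,-0.5],"delta_rot": [0,0,0]},
    {"xyz": [0,0,-0.4],"delta_rot": [0,0,0]},
    {"xyz": [0,0,-0.35],"delta_rot": [0,0,0]},
    {"xyz": [0,0,0],"delta_rot": [0,0,0]},
    {"xyz": [0,0,0],"delta_rot": [0,0,0]},
    {"xyz": [0,0,0],"delta_rot": [0,0,0]}
  ]
}}

```text
time_s: 3.12
ee_pos: [501.1, 126.0, 48.2]
orientation: [-180.0, -0.1, 2.1]
wrist_force: [0.4, 0.2, 0.9]
gripper_width: 85.3
finger_force: 0.0
```

Run:
```python
from h import *
c=r.camera("wrist"); cv2.imwrite("pics/w2.png",c["img"][:,:,::-1])
```

```text
(no output)
```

View pics/w2.png

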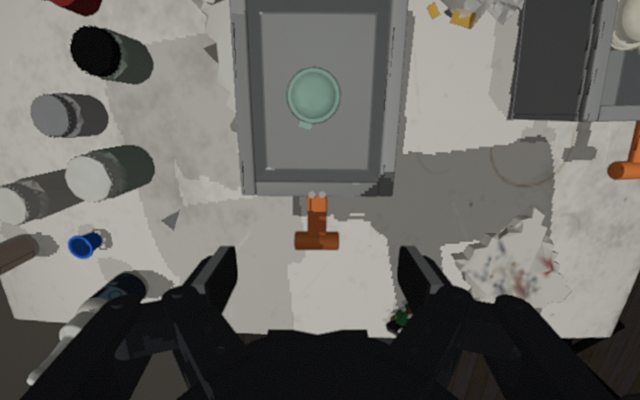

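The bar, at (317,241), is centred between the fingertips at (237,250) and (398,250). Closing.

Request:
{"name": "carry_out", "arguments": {
  "targets": [
    {"xyz": [0,0,0],"delta_rot": [0,0,0]},
    {"xyz": [0,0,0],"delta_rot": [0,0,0]},
    {"xyz": [0,0,0],"delta_rot": [0,0,0]},
    {"xyz": [0,0,0],"delta_rot": [0,0,0]},
    {"xyz": [0,0,0],"delta_rot": [0,0,0]},
    {"xyz": [0,0,0],"delta_rot": [0,0,0]},
    {"xyz": [0,0,0],"delta_rot": [0,0,0]},
    {"xyz": [0,0,0],"delta_rot": [0,0,0]},
    {"xyz": [0,0,0],"delta_rot": [0,0,0]},
    {"xyz": [0,0,0],"delta_rot": [0,0,0]},
    {"xyz": [0,0,0],"delta_rot": [0,0,0]},
    {"xyz": [0,0,0],"delta_rot": [0,0,0]}
  ],
  "hand": -1
}}

```text
time_s: 4.17
ee_pos: [500.3, 126.2, 46.9]
orientation: [180.0, 0.0, 2.2]
wrist_force: [0.3, 0.3, -0.3]
gripper_width: -0.3
finger_force: 0.0
```

The fingers shut on nothing. I'll look and measure where they stand relative to the bar.

Run:
```python
from h import *
c=r.camera("wrist"); cv2.imwrite("pics/w3.png",c["img"][:,:,::-1])
for u,v in ((310,240),(330,240),(317,210)): print(world(c,u,v).round(1))
print((-c["R"].T@c["t"]).round(1), c["R"].round(3).tolist())
c=r.camera("scene"); cv2.imwrite("pics/s3.png",cv2.resize(c["img"][150:290,270:450,::-1],None,fx=4,fy=4,interpolation=cv2.INTER_CUBIC))
s=r.get_state();print(s["ee_pos"],s["gripper_width"],s["time_s"])
```

```text
[510.3 130.5  90.8]
[510.3 119.9  89.8]
[519.7 127.2  69.3]
[573.8 129.1 223.5] [[0.038, -0.999, -0.001], [-0.956, -0.036, 0.29], [-0.29, -0.01, -0.957]]
[500.24663382 126.17618902  46.89389079] 0.34710236101400993 4.2667
```

View pics/w3.png

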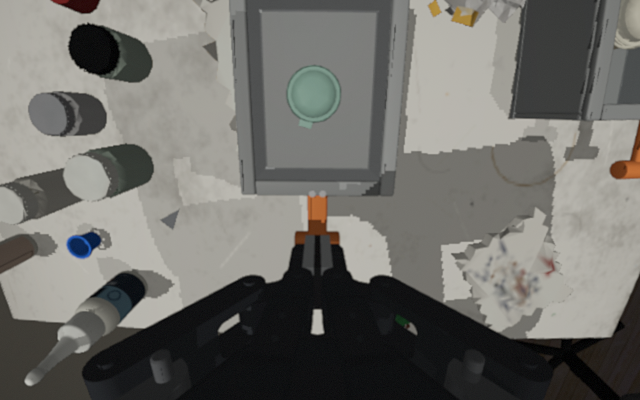

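View pics/s3.png

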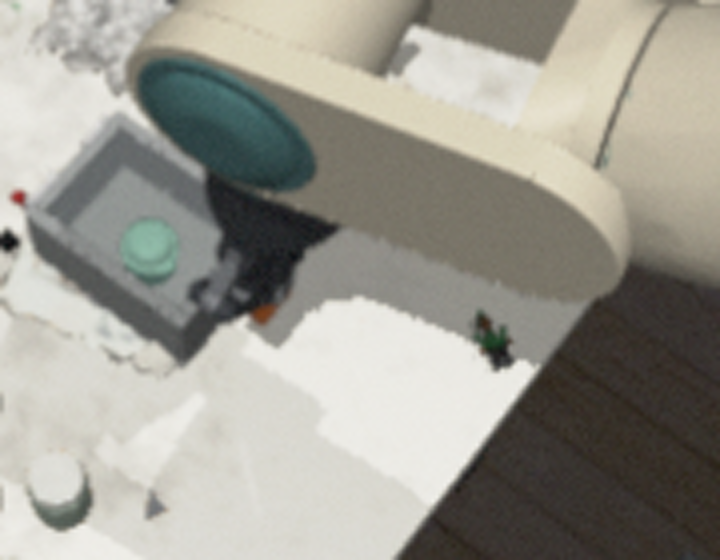

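Run:
```python
from h import *
c=r.camera("wrist")
for u in (303,311,317,323,331):
    print(u,[(v,*world(c,u,v).round(0).astype(int)) for v in range(226,300,6)])
cv2.imwrite("pics/w4.png",cv2.resize(c["img"][185:335,240:395,::-1],None,fx=4,fy=4,interpolation=cv2.INTER_CUBIC))
```

```text
303 [(226, np.int64(480), np.int64(138), np.int64(-1)), (232, np.int64(504), np.int64(135), np.int64(66)), (238, np.int64(502), np.int64(135), np.int64(70)), (244, np.int64(506), np.int64(134), np.int64(88)), (250, np.int64(506), np.int64(134), np.int64(95)), (256, np.int64(507), np.int64(134), np.int64(102)), (262, np.int64(511), np.int64(133), np.int64(114)), (268, np.int64(512), np.int64(133), np.int64(121)), (274, np.int64(513), np.int64(132), np.int64(128)), (280, np.int64(512), np.int64(132), np.int64(130)), (286, np.int64(512), np.int64(132), np.int64(134)), (292, np.int64(511), np.int64(132), np.int64(137)), (298, np.int64(516), np.int64(132), np.int64(147))]
311 [(226, np.int64(509), np.int64(130), np.int64(68)), (232, np.int64(505), np.int64(130), np.int64(68)), (238, np.int64(510), np.int64(130), np.int64(88)), (244, np.int64(510), np.int64(130), np.int64(95)), (250, np.int64(510), np.int64(130), np.int64(102)), (256, np.int64(511), np.int64(130), np.int64(109)), (262, np.int64(512), np.int64(129), np.int64(116)), (268, np.int64(510), np.int64(129), np.int64(118)), (274, n
[... 1584 characters left out ...]
4(124), np.int64(128))]
331 [(226, np.int64(481), np.int64(113), np.int64(-1)), (232, np.int64(504), np.int64(118), np.int64(65)), (238, np.int64(503), np.int64(118), np.int64(71)), (244, np.int64(506), np.int64(119), np.int64(87)), (250, np.int64(511), np.int64(120), np.int64(102)), (256, np.int64(512), np.int64(120), np.int64(110)), (262, np.int64(511), np.int64(121), np.int64(115)), (268, np.int64(512), np.int64(121), np.int64(120)), (274, np.int64(513), np.int64(121), np.int64(127)), (280, np.int64(512), np.int64(121), np.int64(130)), (286, np.int64(512), np.int64(122), np.int64(133)), (292, np.int64(512), np.int64(122), np.int64(138)), (298, np.int64(516), np.int64(122), np.int64(147))]
```

View pics/w4.png

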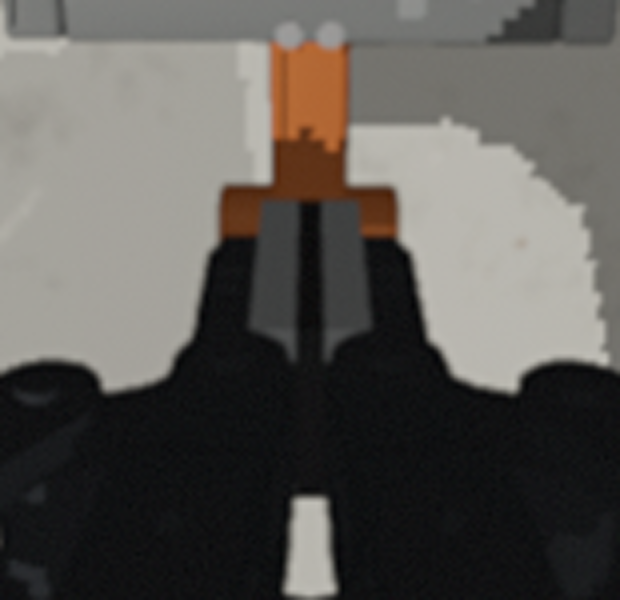

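The depth map puts the shut fingertips at z≈85, just above the bar (top at z≈70) and covering its middle at (310,235 in the full picture). They sit about 38 mm higher than the reported TCP suggests, so I'll trust the picture. I'll open and go lower, watching the force.

Request:
{"name": "carry_out", "arguments": {
  "targets": [
    {"xyz": [0,0,0],"delta_rot": [0,0,0]},
    {"xyz": [0,0,0],"delta_rot": [0,0,0]},
    {"xyz": [0,0,0],"delta_rot": [0,0,0]},
    {"xyz": [0,0,0],"delta_rot": [0,0,0]},
    {"xyz": [0,0,0],"delta_rot": [0,0,0]},
    {"xyz": [0,0,0],"delta_rot": [0,0,0]},
    {"xyz": [0,0,0],"delta_rot": [0,0,0]},
    {"xyz": [0,0,0],"delta_rot": [0,0,0]},
    {"xyz": [0,0,-0.2],"delta_rot": [0,0,0]},
    {"xyz": [0,0,-0.2],"delta_rot": [0,0,0]},
    {"xyz": [0,0,-0.2],"delta_rot": [0,0,0]},
    {"xyz": [0,0,0],"delta_rot": [0,0,0]},
    {"xyz": [0,0,0],"delta_rot": [0,0,0]}
  ],
  "hand": 1
}}

```text
time_s: 5.4
ee_pos: [499.6, 126.1, 21.8]
orientation: [180.0, 0.1, 2.2]
wrist_force: [-0.7, -0.6, 0.1]
gripper_width: 85.5
finger_force: 0.0
```

Request:
{"name": "carry_out", "arguments": {
  "targets": [
    {"xyz": [0,0,-0.15],"delta_rot": [0,0,0]},
    {"xyz": [0,0,-0.15],"delta_rot": [0,0,0]},
    {"xyz": [0,0,0],"delta_rot": [0,0,0]},
    {"xyz": [0,0,0],"delta_rot": [0,0,0]}
  ]
}}

```text
time_s: 5.73
ee_pos: [499.9, 126.1, 10.4]
orientation: [180.0, 0.1, 2.2]
wrist_force: [0.2, 1.2, 0.5]
gripper_width: 85.8
finger_force: 0.0
```

Request:
{"name": "carry_out", "arguments": {
  "targets": [
    {"xyz": [0,0,0],"delta_rot": [0,0,0]},
    {"xyz": [0,0,0],"delta_rot": [0,0,0]},
    {"xyz": [0,0,0],"delta_rot": [0,0,0]},
    {"xyz": [0,0,0],"delta_rot": [0,0,0]},
    {"xyz": [0,0,0],"delta_rot": [0,0,0]},
    {"xyz": [0,0,0],"delta_rot": [0,0,0]},
    {"xyz": [0,0,0],"delta_rot": [0,0,0]},
    {"xyz": [0,0,0],"delta_rot": [0,0,0]},
    {"xyz": [0,0,0],"delta_rot": [0,0,0]},
    {"xyz": [0,0,0],"delta_rot": [0,0,0]},
    {"xyz": [0,0,0],"delta_rot": [0,0,0]}
  ],
  "hand": -1
}}

```text
time_s: 6.65
ee_pos: [500.4, 126.4, 11.3]
orientation: [-180.0, -0.0, 2.2]
wrist_force: [-2.7, 1.6, 5.7]
gripper_width: 26.0
finger_force: 59.0
```

Gripped: 26 mm wide at 59 N. Now I'll lift along the 150 mm arc.

Request:
{"name": "carry_out", "arguments": {
  "targets": [
    {"xyz": [0.005,0,0.196],"delta_rot": [0,0,0]},
    {"xyz": [0.015,0,0.196],"delta_rot": [0,0,0]},
    {"xyz": [0.026,0.001,0.195],"delta_rot": [0,0,0]},
    {"xyz": [0.036,0.001,0.193],"delta_rot": [0,0,0]},
    {"xyz": [0.046,0.002,0.191],"delta_rot": [0,0,0]},
    {"xyz": [0.056,0.002,0.188],"delta_rot": [0,0,0]},
    {"xyz": [0.066,0.002,0.185],"delta_rot": [0,0,0]},
    {"xyz": [0.075,0.002,0.181],"delta_rot": [0,0,0]},
    {"xyz": [0,0,0],"delta_rot": [0,0,0]},
    {"xyz": [0,0,0],"delta_rot": [0,0,0]}
  ]
}}

```text
time_s: 7.48
ee_pos: [513.0, 126.7, 72.1]
orientation: [-180.0, 0.0, 2.2]
wrist_force: [-2.7, 3.7, -2.4]
gripper_width: 26.5
finger_force: 59.3
```

Request:
{"name": "carry_out", "arguments": {
  "targets": [
    {"xyz": [0.085,0.003,0.177],"delta_rot": [0,0,0]},
    {"xyz": [0.094,0.003,0.173],"delta_rot": [0,0,0]},
    {"xyz": [0.103,0.003,0.168],"delta_rot": [0,0,0]},
    {"xyz": [0.111,0.003,0.162],"delta_rot": [0,0,0]},
    {"xyz": [0.12,0.004,0.156],"delta_rot": [0,0,0]},
    {"xyz": [0.128,0.004,0.149],"delta_rot": [0,0,0]},
    {"xyz": [0.135,0.004,0.143],"delta_rot": [0,0,0]},
    {"xyz": [0,0,0],"delta_rot": [0,0,0]},
    {"xyz": [0,0,0],"delta_rot": [0,0,0]},
    {"xyz": [0,0,0],"delta_rot": [0,0,0]},
    {"xyz": [0,0,0],"delta_rot": [0,0,0]}
  ]
}}

```text
time_s: 8.4
ee_pos: [544.7, 127.6, 117.3]
orientation: [-180.0, -0.0, 2.2]
wrist_force: [-1.2, 5.0, -3.3]
gripper_width: 26.0
finger_force: 60.2
```

Run:
```python
from h import *
c=r.camera("wrist"); cv2.imwrite("pics/w5.png",c["img"][:,:,::-1])
hsv=cv2.cvtColor(c["img"],cv2.COLOR_RGB2HSV); m=cv2.inRange(hsv,(3,120,60),(16,255,255)); m[:,:270]=0;m[:,370:]=0
vs,us=np.nonzero(m); P=np.array([world(c,u,v) for u,v in zip(us,vs)]); print(len(P),P.min(0),P.max(0))
p=np.polyfit(P[:,0],P[:,2],1); print("bar/arm slope deg",np.degrees(np.arctan(p[0])))
G=[]
for v in range(0,400,2):
    for u in range(230,410,2):
        if c["z_map"][v,u]>0:
            w=world(c,u,v)
            h=650-w[0]
            if 20<h<110 and abs(w[1]-128)<50 and w[2]>69: G.append((h,w[2],u,v))
G=np.array(G); a=np.degrees(np.arctan2(G[:,1]-66,G[:,0])); print(len(G),np.histogram(a,bins=range(0,100,5)))
print(r.get_state()["ee_pos"],r.get_state()["wrist_force"])
```

```text
2082 [537.50695102 114.66711167   3.96466328] [686.66491784 148.40419296 293.9501236 ]
bar/arm slope deg -33.08189855365512
9894 (array([   0,    0,    0,    0,    0,    0,    0,    8, 1912, 3311,  661,
        672, 2992,  338,    0,    0,    0,    0,    0]), array([ 0,  5, 10, 15, 20, 25, 30, 35, 40, 45, 50, 55, 60, 65, 70, 75, 80,
       85, 90, 95]))
[544.65623513 127.64137368 117.31375528] [-0.49880799  4.77590617 -3.80973323]
```

View pics/w5.png

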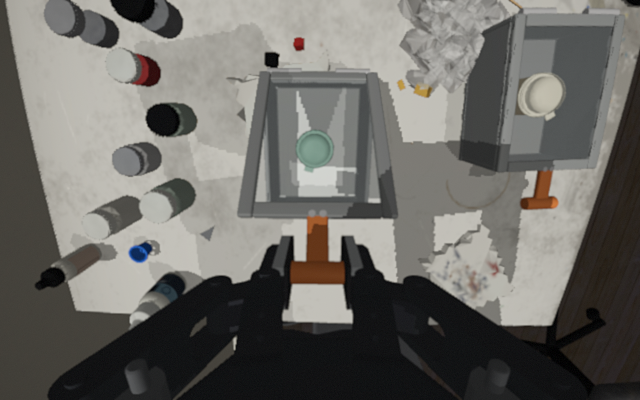

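The lid is up with the bar between the pads at (317,270), and the pot stands at (315,148). I'll check the angle from the depth on the lid.

Run:
```python
from h import *
c=r.camera("wrist"); G=[]
for v in range(60,225):
    for u in list(range(240,268))+list(range(370,398)):
        if c["z_map"][v,u]>0:
            w=world(c,u,v); h=650-w[0]
            if 15<h<110 and w[2]>75 and 38<np.degrees(np.arctan2(w[2]-66,h))<56: G.append((h,w[2]))
G=np.array(G)
l=cv2.fitLine(G.astype(np.float32),cv2.DIST_HUBER,0,.01,.01).ravel(); print(len(G),np.degrees(np.arctan(l[1]/l[0])),l)
s=r.get_state(); print(s["time_s"],s["finger_force"])
```

```text
5235 44.175583 [  0.7172076   0.6968596  59.015743  126.24721  ]
8.5 60.20372450351715
```

```bash
python3 -c "
from cell import r
print(r.job_done())"
```

```text
the job is handed in; nothing more can be done
None
```

The lid over the teal pot is open at about 44° (measured from depth) and held by its bar at about 60 N; the other lid looked shut and the pots unmoved in the last wrist picture, and I handed the job in at about 8.5 s, with no verdict returned.

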